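# Fetch the specimen jar from behind the reagents

### The arm

A 6-joint arm with a two-finger parallel gripper is mounted at the origin on the work surface. World frame = base frame: x ahead of the robot, y to its left, z up, the work surface at z = 0. Lengths are in m, angles in rad, forces in N, time in s.
With the tool pointing down it reaches from about 0.35 to 0.925 m from the base axis. Payload 6.4 kg.
Tool frame: the origin (TCP) lies at the very end of the fingers, on their centre line; the grasp point (between the pads) lies 19 mm behind it (bot.grip_depth is the distance from the TCP to the grasp point, in m); z points along the fingers, y is the line along which they close (so a half turn about z gives the same grasp; the last joint's range is limited). The gripper opens to 85 mm and grips with 20 to 120 N. Pads are 22 mm wide; open, the fingers measure 114 mm over their backs; the gripper's body (76 mm by 85 mm) begins 54 mm behind the grasp point. The pads swing forward as they close: fully open they stand 13 mm farther back than shut.
Start: joints at [1.111, 0.245, 1.558, -0, 1.339, -0.174], TCP at [0.183, 0.624, 0.231] pointing down, gripper open.
Joint ranges: [-3.13, 3.13], [-1.02, 2.26], [0.13, 2.54], [-0.95, 4.09], [0.21, 2.88], [-2.74, 2.74]. Speed limits (rad/s): [2.57, 2.57, 3.14, 3.14, 3.14, 3.14].

### API

Orientations are given as a unit quaternion [x, y, z, w].
In Python, from workcell import bot gives the robot as it stands. The module is installed in compiled form; this text tells all that it offers.
- The arm moves only by the tool arm_command, never from a script. Its argument "steps" is a list of rows, each a list of 5 numbers: the shift along the tool's x, y, z in mm, then the turn about the tool's z in degrees, then the opening, from 0 (shut) to 1 (fully open). In form: [[tx, ty, tz, turn, gripper], ...]. A call has 1 to 10 rows; each row is the pose to reach, as a shift and turn from the pose commanded when the call began, along the tool's axes at that moment; what a row does not reach only later rows make up. A row lasts 1/10 s, in which the tool goes at most 50 mm and 8.59 degrees, less where a joint would pass 70% of its speed; a pose out of reach is approached as far as the arm can. A call with a gripper value outside its range is refused whole. The fingers move at their own pace and stop on an object; the grip force is fixed at half the most. Time passes only in rows, so rows that repeat a pose let the fingers close. It gives the time, the measured TCP pose, the force, the opening and the grip force at its end, in the units of the state.
- bot.state(): the state, without advancing time (a new reading comes with each control period).
- bot.grab_frame(name): name is "scene" or "top"; returns the picture (384x512x3 uint8, blue, green, red); there is no depth.
- bot.camera_info(name): a dict with "camera_matrix" (3x3 intrinsics, pixels), "dist" ([k1, k2, p1, p2, k3] as OpenCV has them; the pictures are not rectified), "position" and "attitude" of the camera in the world. Camera axes: x right, y up, looking along -z (the intrinsics and any distortion apply to the point x, -y, -z); pixel columns grow to the right and rows downward; lengths in m; the calibration is good to about 2 mm. A picture is of the moment at which its call begins. camera_info takes no time and is no camera call.
- bot.sign_off(): hands the job in; it is judged then, once.
The state is a dict: "clock": time; "qpos": joint angles; "qvel": joint speeds; "tau": joint torques, N m; "ee_pos": TCP position; "tcp_rot": TCP orientation; "force": force on the tool from outside, world axes, zero at the start; "ft_torque": the same for the moment, N m; "width": finger opening in m; "grasp_force": force on a finger pad.
Only numpy, scipy, OpenCV 4.12 (cv2) and the standard library are available. Lean on these libraries where they do the work, as an engineer would, in place of code of your own. Each camera call takes 0.05 s, during which the arm holds its last target. There are 200 camera calls.

### The job

The squat specimen jar stands at the back of the white rack, behind the bottle, the slide box and the tin: first stand all three of those upright in the steel tray, then set the jar upright on the light base, wholly on its round glass window. After that put the three back, upright, each in the same front compartment of the rack that it came from. Tip nothing over, and leave the flat dish on the rack's step where it is.

Things in the scene. Friction and masses are not known exactly. Their poses are not given: they have to be found in the camera images.
- bottle_mid (a point): Brown round reagent bottle with a small white cap, 120 mm tall over all, body 50 mm in diameter up to 94 mm, cap 30 mm in diameter. Its position is given at its centre, half-way up; z axis up. About 0.2 kg. The things behind it on the step reach 56 mm above the table, so fingers that straddle it from front to back must stay above that: grip it about 18 mm above its centre.
- slidebox_mid (a point): Grey plastic slide box standing on end, 52 x 52 mm square and 105 mm tall, with a thin black seam. Its position is given at its centre, half-way up; z axis up. x and y axes square to its side faces. About 0.2 kg. Grip it about 25 mm above its centre, for the same reason as the bottle.
- tin_mid (a point): Plain metal round tin, 58 mm in diameter, 100 mm tall, same width from foot to top. Its position is given at its centre, half-way up; z axis up. About 0.2 kg. Grip it about 25 mm above its centre, for the same reason as the bottle.
- jar_mid (a point): Squat pale round specimen jar with a white lid that has a black cross on top, 56 mm in diameter, 38 mm tall. Its position is given at its centre, half-way up; z axis up. About 0.09 kg. It stands on the raised step of the rack, left or right, with 35 mm or more free on both sides (left and right) for fingers.
- dish_mid (a point): Flat round culture dish, 50 mm in diameter, 13 mm tall, beside the jar on the step; to be left alone. Position at its centre.
- rack: White rack, fixed, 246 (its y) x 173 mm (its x, away from robot). Origin under its middle, at table height. Front: 3 compartments 74 wide, 79 deep, floor 6 mm above table, centres x -42.5, y -80, 0, 80 mm; dividers 18, front lip 20 high; one of bottle, box, tin in each, order varies. Behind: step, top 18 mm above table, x -3 to 79, jar and dish on it at y about +-50. Side walls 30, back wall 55 high.
- tray: Empty low steel tray, fixed, to the left or the right of the rack, 276 mm long (its x, roughly away from the robot) and 126 mm wide (its y). Origin on the table under its middle; floor 3 mm above the table, rim 10 mm. Three things fit in a row along x, 80 mm apart.
- window (a point): Centre of the round pale glass window, 86 mm in diameter, on top of the beige light base (150 x 150 mm box, fixed, on the other side of the rack from the tray). The point lies on the glass surface, 48 mm above the table.
Things that resemble listed ones, but are neither listed nor needed, are in the scene too. What is shaped like the part that bears bottle_mid but orange or red is not meant.

How it is judged:
On the way, in this order (a step that is already met when the one before it is completed fails the run):
1. bottle, slide box and tin all stand upright in the tray, released, the jar still on the rack (x of bottle_mid in the frame of tray between -0.125 and 0.125 m and y of bottle_mid in the frame of tray between -0.05 and 0.05 m and z of bottle_mid in the frame of tray between 0.057 and 0.068 m and angle between each of bottle_mid, slidebox_mid, tin_mid's own z axis and vertical below 0.12 rad and x of slidebox_mid in the frame of tray between -0.125 and 0.125 m and y of slidebox_mid in the frame of tray between -0.05 and 0.05 m and z of slidebox_mid in the frame of tray between 0.0495 and 0.0605 m and x of tin_mid in the frame of tray between -0.125 and 0.125 m and y of tin_mid in the frame of tray between -0.05 and 0.05 m and z of tin_mid in the frame of tray between 0.047 and 0.058 m and contact force between the fingers and bottle below 0.05 N and contact force between the fingers and slidebox below 0.05 N and contact force between the fingers and tin below 0.05 N and distance of jar_mid from where it was at the start of the episode below 0.04 m), for 0.2 s.
2. the jar stands upright on the window, released, the three still in the tray (horizontal distance between jar_mid and window below 0.016 m and z of jar_mid in the frame of window between 0.014 and 0.024 m and angle between each of jar_mid, bottle_mid, slidebox_mid, tin_mid's own z axis and vertical below 0.12 rad and contact force between the fingers and jar below 0.05 N and x of bottle_mid in the frame of tray between -0.125 and 0.125 m and y of bottle_mid in the frame of tray between -0.05 and 0.05 m and z of bottle_mid in the frame of tray between 0.057 and 0.068 m and x of slidebox_mid in the frame of tray between -0.125 and 0.125 m and y of slidebox_mid in the frame of tray between -0.05 and 0.05 m and z of slidebox_mid in the frame of tray between 0.0495 and 0.0605 m and x of tin_mid in the frame of tray between -0.125 and 0.125 m and y of tin_mid in the frame of tray between -0.05 and 0.05 m and z of tin_mid in the frame of tray between 0.047 and 0.058 m), for 0.2 s.
At the end, for the whole second after the job is handed in: The jar stands upright on the light base with its centre within 16 mm of the window's centre; bottle, slide box and tin stand upright on the floor of the rack compartment each came from, within 28 mm of where each started; all are released and at rest (distance of each of bottle_mid, slidebox_mid, tin_mid from where it was at the start of the episode below 0.028 m and z of bottle_mid in the frame of rack between 0.061 and 0.071 m and angle between each of bottle_mid, slidebox_mid, tin_mid, jar_mid's own z axis and vertical below 0.12 rad and z of slidebox_mid in the frame of rack between 0.0535 and 0.0635 m and z of tin_mid in the frame of rack between 0.051 and 0.061 m and horizontal distance between jar_mid and window below 0.016 m and z of jar_mid in the frame of window between 0.014 and 0.024 m and contact force between the fingers and bottle below 0.05 N and contact force between the fingers and slidebox below 0.05 N and contact force between the fingers and tin below 0.05 N and contact force between the fingers and jar below 0.05 N and linear speed of each of bottle, slidebox, tin, jar below 0.02 m/s); the robot touches nothing.
It fails at once if the bottle, slide box, tin or jar is tipped over (tilted over 45 degrees) (angle between any of bottle_mid, slidebox_mid, tin_mid, jar_mid's own z axis and vertical above 0.785 rad).
It fails at once if the flat dish is moved by more than 25 mm (distance of dish_mid from where it was at the start of the episode above 0.025 m).
It also fails if it takes over 144 s, if anything falls off the work surface, if the arm or the gripper's body presses on something with over 40 N, if the wrist force passes 120 N, or if a joint passes its speed limit or range.

## Working session

There is one attempt and no reset: what is moved stays moved. The work goes in short steps, Python scripts to look and compute and a tool call to move; the robot and the scene stay as the last step left them, time stands still between calls to the robot, and variables do not carry over. Pictures are saved under pics/ and viewed, at most 14 in all, crops included, and the job is handed in when it is done.

Besides the shell and the picture viewer there is one more tool, called after "Request:" as name(argument=value, ...), one argument or row to a line, values as JSON. arm_command: Moves the arm, as the interface text tells. Its arguments: {"type":"object","properties":{"steps":{"type":"array","items":{"type":"array","items":{"type":"number"}}}},"required":["steps"]}

```bash
mkdir -p pics; python3 - <<'E'
from workcell import bot
import cv2
for n in("scene","top"):
    cv2.imwrite(f"pics/{n}0.png",bot.grab_frame(n)); i=bot.camera_info(n)
    print(n,i)
print(bot.state())
E
```

```text
scene {'camera_matrix': array([[451.04108048,   0.        , 255.73454146],
       [  0.        , 451.04108048, 190.48778767],
       [  0.        ,   0.        ,   1.        ]]), 'dist': array([0.04856779, 0.        , 0.        , 0.        , 0.        ]), 'position': array([1.05562634, 0.21371217, 0.79449447]), 'attitude': array([0.19494273, 0.2744998 , 0.78023255, 0.52714738])}
top {'camera_matrix': array([[413.84883033,   0.        , 252.15726941],
       [  0.        , 413.84883033, 195.04658492],
       [  0.        ,   0.        ,   1.        ]]), 'dist': array([-0.00739641,  0.        ,  0.        ,  0.        ,  0.        ]), 'position': array([0.40594749, 0.00258985, 1.0506976 ]), 'attitude': array([ 0.02521451, -0.02747938, -0.70439715,  0.70882562])}
{'clock': 0.1, 'qpos': array([ 1.11089368e+00,  2.45749892e-01,  1.55886701e+00,  1.13701020e-05,
        1.33863428e+00, -1.74082010e-01]), 'qvel': array([ 0.00032598, -0.00143156, -0.00350081,  0.00127906,  0.00203957,
       -0.00034149]), 'tau': array([ 1.76508283e-04, -4.30664349e+01, -3.27133369e+01, -1.45352515e-04,
        2.79425760e-03, -1.26630525e-05]), 'ee_pos': array([0.18303163, 0.62320581, 0.23030036]), 'tcp_rot': array([ 1.42425613e-01,  9.89805161e-01, -7.86220786e-04, -2.63744945e-04]), 'force': array([-0.48849349, -0.09597928,  0.79510902]), 'ft_torque': array([-0.01353936,  0.01647205, -0.00560671]), 'grasp_force': 0.0, 'width': 0.08527303213387313}
```

View pics/scene0.png

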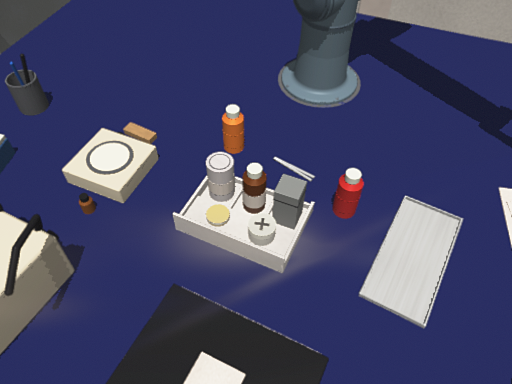

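View pics/top0.png

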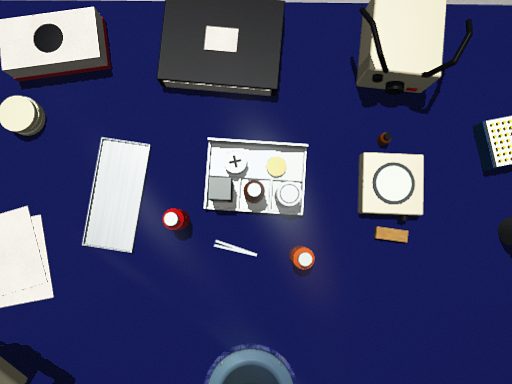

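The top view shows the rack (205–308, 138–215) with box (220,188), brown bottle (254,190), tin (289,195), jar with cross (235,162) and dish (276,167). The tray is at left (117,195) and the window at right (393,183).

Bottle candidates are brown (254,190), red (175,219), orange (303,258) and small brown (385,138). Only the one at (254,190) is brown and in the rack. I'll confirm it in an enlarged crop.

```bash
cat > h.py <<'E'
import numpy as np, cv2
from scipy.spatial.transform import Rotation as R
from workcell import bot
def cam(n):
    i=bot.camera_info(n); return i["camera_matrix"],i["dist"],i["position"],R.from_quat(i["attitude"]).as_matrix()
def px2w(n,uv,z):
    K,d,p,A=cam(n)
    q=cv2.undistortPoints(np.array(uv,float).reshape(-1,1,2),K,d).reshape(-1,2)
    r=np.c_[q[:,0],-q[:,1],-np.ones(len(q))]@A.T
    return p+r*((z-p[2])/r[:,2])[:,None]
def w2px(n,X):
    K,d,p,A=cam(n)
    c=(np.atleast_2d(X)-p)@A*[1,-1,-1]
    return cv2.projectPoints(c,np.zeros(3),np.zeros(3),K,d)[0].reshape(-1,2)
def crop(src,x0,y0,w,h,s,out):
    im=cv2.imread(src) if isinstance(src,str) else src
    cv2.imwrite(out,cv2.resize(im[y0:y0+h,x0:x0+w],None,fx=s,fy=s,interpolation=cv2.INTER_CUBIC))
E
python3 - <<'E'
from h import *
crop("pics/top0.png",195,130,120,90,6,"pics/c1.png")
crop("pics/scene0.png",165,140,160,130,5,"pics/c2.png")
# tray top-view & light base
crop("pics/top0.png",75,130,80,125,4,"pics/t.png"); crop("pics/top0.png",350,145,80,125,4,"pics/l.png")
cv2.imwrite("pics/c3.png",np.hstack([cv2.imread("pics/t.png"),cv2.imread("pics/l.png")]))
E
```

```text
(no output)
```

View pics/c1.png

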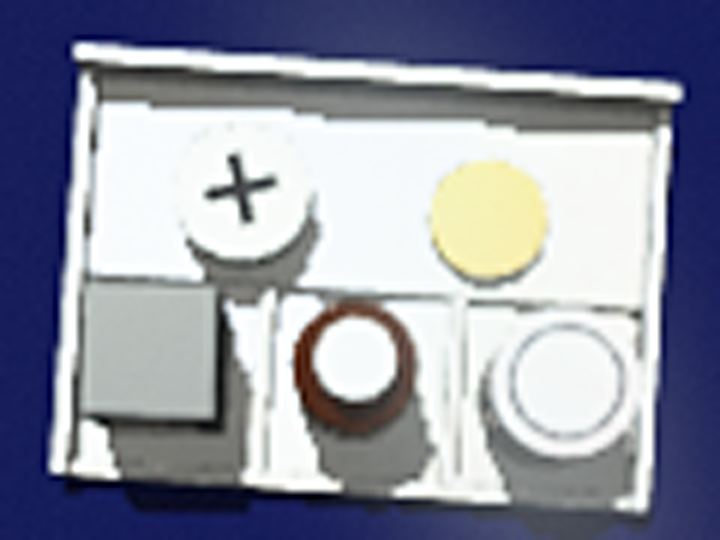

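View pics/c3.png

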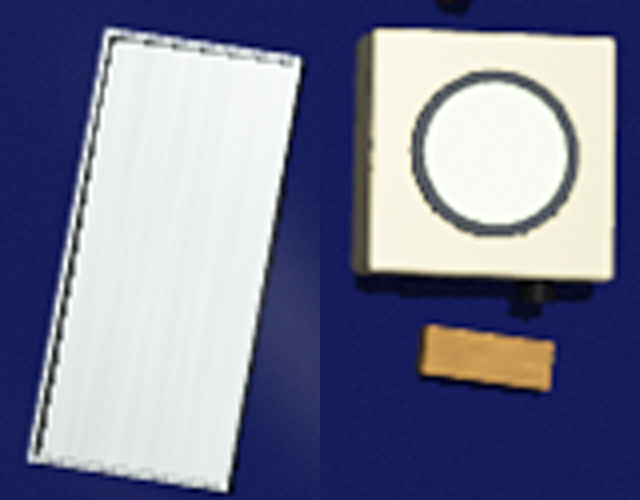

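The crop confirms it: the brown bottle with a white cap at crop (355,360) is in the middle compartment. The box is at (150,350), the tin at (568,380), the jar cross at (241,188) and the dish at (489,220). Tray corners and the window ring are clear in the second crop.

```bash
cat > m.py <<'E'
from h import *
c=lambda P,s,o:(np.array(P,float)+.5)/s-.5+np.array(o)
A=lambda P,z:px2w("top",c(P,6,(195,130)),z)
np.set_printoptions(precision=4,suppress=True)
B=A([(355,360)],.126);X=A([(80,280),(222,285),(216,420),(82,415)],.111);T=A([(568,380)],.106)
J=A([(241,188)],.056);D=A([(489,220)],.031)
print("bottle",B,"box",X.mean(0),"yaw",[np.degrees(np.arctan2(*(X[i]-X[j])[1::-1])) for i,j in((0,3),(1,2))],np.degrees(np.arctan2(*-(X[1]-X[0])[[1,0]]))+90)
print("boxc\n",X);print("tin",T,"jar",J,"dish",D)
W=A([(78,52),(680,94)],.055);d=W[0]-W[1];print("rack back",W,"len",np.linalg.norm(d),"yaw",np.degrees(np.arctan2(d[1],d[0]))-90)
F=A([(52,470),(645,510)],.02);d=F[0]-F[1];print("front",F,"len",np.linalg.norm(d),"yaw",np.degrees(np.arctan2(d[1],d[0]))-90)
t=px2w("top",c([(105,28),(302,60),(228,492),(28,460)],4,(75,130)),.01);print("tray",t.mean(0))
d=t[0]+t[1]-t[2]-t[3];print(np.linalg.norm(d)/2,np.degrees(np.arctan2(d[1],d[0])),np.linalg.norm(t[0]-t[1]))
w=px2w("top",c([(175,153)],4,(350,145)),.048);print("win",w)
for n,p in(("bottle",B),("box",X.mean(0)),("tin",T),("jar",J),("dish",D),("win",w),("rackback",W)): print(n,"scene px",w2px("scene",p).round(1).tolist())
s=cv2.imread("pics/scene0.png")
E
python3 m.py
```

```text
bottle [[ 0.4873 -0.0037  0.126 ]] box [0.492  0.0741 0.111 ] yaw [np.float64(1.652536173463997), np.float64(-1.965045777902274)] 178.34331920620022
boxc
 [[0.5185 0.1011 0.111 ]
 [0.517  0.047  0.111 ]
 [0.4655 0.0488 0.111 ]
 [0.467  0.0996 0.111 ]]
tin [[ 0.4819 -0.0852  0.106 ]] jar [[0.563  0.0424 0.056 ]] dish [[ 0.5542 -0.0594  0.031 ]]
rack back [[ 0.6184  0.1091  0.055 ]
 [ 0.6028 -0.1355  0.055 ]] len 0.2450820536025562 yaw -3.648319621909124
front [[ 0.45    0.1211  0.02  ]
 [ 0.4349 -0.1251  0.02  ]] len 0.24670129175914174 yaw -3.499855310579747
tray [0.4839 0.3425 0.01  ]
0.2761819115236967 -8.171105527656486 0.12760182674874732
win [[ 0.5128 -0.3448  0.048 ]]
bottle scene px [[254.4, 167.1]]
box scene px [[289.9, 184.9]]
tin scene px [[218.9, 160.8]]
jar scene px [[261.3, 223.1]]
dish scene px [[217.4, 211.9]]
win scene px [[109.4, 155.4]]
rackback scene px [[283.6, 256.6], [172.7, 211.3]]
```

View pics/c2.png

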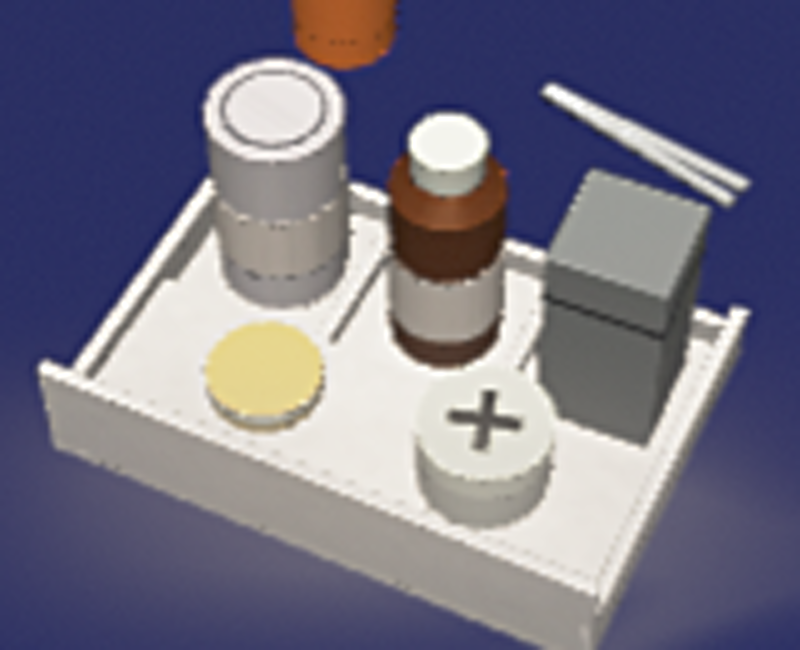

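Cross-checking with the scene view: the top-view fixes reproject within about 1.5 px, or about +1.5 mm in x, which is good enough. I'll start moving toward the box, turning the tool to straddle front to back.

```bash
cat > plan.py <<'E'
import sys
from h import *
# args: x y z theta(deg, angle of tool y) -> shift/turn from present pose
x,y,z,th=map(float,sys.argv[1:5]); s=bot.state(); M=R.from_quat(s["tcp_rot"]).as_matrix()
a=np.degrees(np.arctan2(M[1,1],M[0,1]))
print("now",s["clock"],s["ee_pos"].round(4),"ang",a.round(2),"tilt",M[2,2].round(5),"w",round(s["width"],4),"j6",s["qpos"][5].round(2))
print("shift",(M.T@(np.array([x,y,z])-s["ee_pos"])*1000).round(1),"turn",round(a-th,2))
E
python3 plan.py .4935 .074 .20 -3; python3 -c "
from h import *
print(px2w('top',[(175,219)],.12),px2w('top',[(303,258)],.12))"
```

```text
now 0.1 [0.183  0.6232 0.2303] ang 73.62 tilt -1.0 w 0.0853 j6 -0.17
shift [-452.7 -439.3   30.9] turn 76.62
[[0.42043429 0.17267775 0.12      ]] [[ 0.3353213 -0.1144926  0.12     ]]
```

Request:
arm_command(
  steps=[
    [-34, -33, 0, 8, 1],
    [-68, -66, 0, 16, 1],
    [-102, -99, 0, 24, 1],
    [-136, -132, 0, 32, 1],
    [-170, -165, 0, 40, 1],
    [-204, -198, 0, 48, 1],
    [-238, -231, 0, 56, 1],
    [-272, -264, 0, 64, 1],
    [-306, -297, 0, 70, 1],
    [-340, -330, 0, 76.6, 1],
  ],
)

```text
clock: 1.1
ee_pos: [0.4167, 0.2094, 0.2311]
tcp_rot: [0.727, 0.687, -0.0, -0.0]
force: [1.6, 0.5, 0.2]
width: 0.0854
grasp_force: 0.0
```

```bash
python3 plan.py .4935 .074 .20 -3
```

```text
now 1.1 [0.4167 0.2094 0.2311] ang -3.23 tilt -1.0 w 0.0854 j6 0.28
shift [-130.8   84.3   31.1] turn -0.23
```

Request:
arm_command(
  steps=[
    [-33, 21, 8, 0, 1],
    [-65, 42, 16, 0, 1],
    [-98, 63, 24, 0, 1],
    [-131, 84, 31, 0, 1],
    [-131, 84, 31, 0, 1],
    [-131, 84, 31, 0, 1],
  ],
)

```text
clock: 1.7
ee_pos: [0.4933, 0.0755, 0.1997]
tcp_rot: [0.726, 0.688, -0.0, -0.001]
force: [0.3, 0.0, -0.2]
width: 0.0854
grasp_force: 0.0
```

```bash
python3 plan.py .4935 .074 .0645 -3; python3 -c "
from h import *
a=bot.grab_frame('scene');b=bot.grab_frame('top')
crop(a,165,90,200,180,4,'pics/a1.png');crop(b,170,120,150,120,4,'pics/b1.png')"
```

```text
now 1.7 [0.4933 0.0755 0.1997] ang -3.08 tilt -1.0 w 0.0854 j6 -0.02
shift [ -1.5   0.5 135.2] turn -0.08
```

View pics/a1.png

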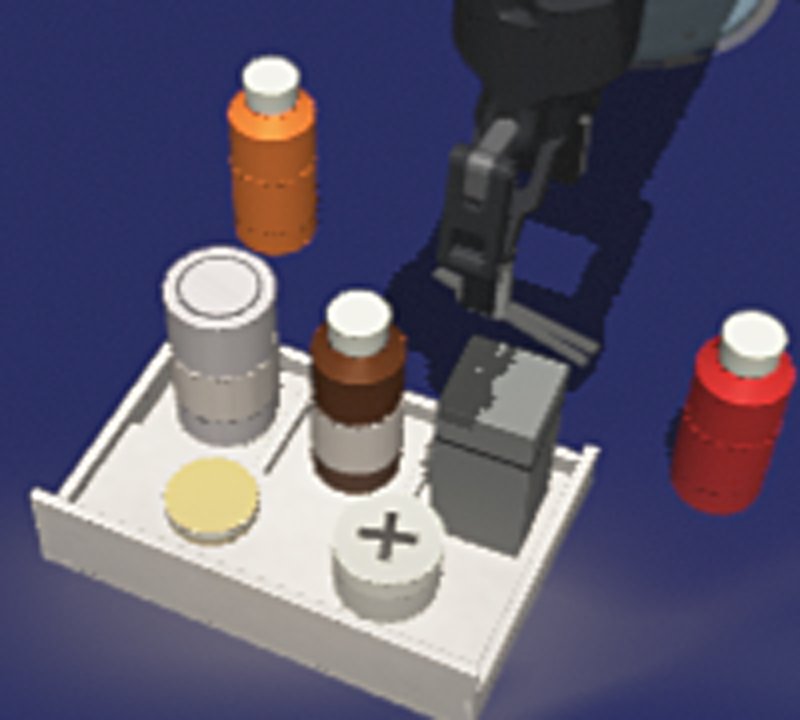

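The view shows the open fingers above the box (crop 500,400), with the scene unchanged. I'm descending and gripping.

Request:
arm_command(
  steps=[
    [-1.5, 0, 20, 0, 1],
    [-1.5, 0, 40, 0, 1],
    [-1.5, 0, 60, 0, 1],
    [-1.5, 0, 80, 0, 1],
    [-1.5, 0, 95, 0, 1],
    [-1.5, 0, 110, 0, 1],
    [-1.5, 0, 120, 0, 1],
    [-1.5, 0, 130, 0, 1],
    [-1.5, 0, 135, 0, 1],
    [-1.5, 0, 135, 0, 1],
  ],
)

```text
clock: 2.8
ee_pos: [0.493, 0.0747, 0.0648]
tcp_rot: [0.725, 0.689, -0.0, -0.0]
force: [0.5, -0.5, -0.0]
width: 0.0857
grasp_force: 0.0
```

Request:
arm_command(
  steps=[
    [0, 0, 0, 0, 0.75],
    [0, 0, 0, 0, 0.65],
    [0, 0, 0, 0, 0.5],
    [0, 0, 0, 0, 0.3],
    [0, 0, 0, 0, 0.2],
    [0, 0, 0, 0, 0],
    [0, 0, 0, 0, 0],
    [0, 0, 0, 0, 0],
    [0, 0, 0, 0, 0],
    [0, 0, 0, 0, 0],
  ],
)

```text
clock: 3.8
ee_pos: [0.4941, 0.0744, 0.0661]
tcp_rot: [0.725, 0.689, 0.0, 0.0]
force: [-1.3, 0.4, 6.0]
width: 0.0515
grasp_force: 62.6
```

Request:
arm_command(
  steps=[
    [0, 0, -5, 0, 0],
    [0, 0, -15, 0, 0],
    [0, 0, -30, 0, 0],
    [0, 0, -50, 0, 0],
    [0, 0, -70, 0, 0],
    [0, 0, -90, 0, 0],
    [0, 0, -110, 0, 0],
    [0, 0, -125, 0, 0],
    [0, 0, -135, 0, 0],
    [0, 0, -140, 0, 0],
  ],
)

```text
clock: 4.8
ee_pos: [0.4937, 0.0745, 0.2064]
tcp_rot: [0.725, 0.688, 0.0, 0.001]
force: [-0.1, 1.4, -1.8]
width: 0.0518
grasp_force: 62.4
```

```bash
python3 plan.py .564 .331 .205 81.8
```

```text
now 4.8 [0.4937 0.0745 0.2064] ang -2.98 tilt -1.0 w 0.0518 j6 -0.03
shift [259.8  56.9   1.4] turn -84.78
```

Request:
arm_command(
  steps=[
    [15, 3, 0, -5, 0],
    [40, 9, 0, -13, 0],
    [68, 15, 0, -21, 0],
    [98, 22, 0, -29.5, 0],
    [128, 28, 0, -38, 0],
    [158, 34, 0, -46.5, 0],
    [188, 41, 0, -55, 0],
    [216, 47, 0, -63, 0],
    [240, 53, 0, -71, 0],
    [258, 57, 0, -78, 0],
  ],
)

```text
clock: 5.8
ee_pos: [0.5634, 0.3305, 0.204]
tcp_rot: [0.127, 0.992, -0.0, -0.001]
force: [0.1, -0.1, -2.4]
width: 0.0514
grasp_force: 62.4
```

```bash
python3 plan.py .564 .331 .0645 81.8;
```

```text
now 5.8 [0.5634 0.3305 0.204 ] ang 75.38 tilt -1.0 w 0.0514 j6 -0.96
shift [ -0.7   0.8 139.5] turn -6.42
```

Request:
arm_command(
  steps=[
    [0, 0, 10, -6.4, 0],
    [0, 0, 30, -6.4, 0],
    [0, 0, 50, -6.4, 0],
    [0, 0, 70, -6.4, 0],
    [0, 0, 90, -6.4, 0],
    [0, 0, 108, -6.4, 0],
    [0, 0, 122, -6.4, 0],
    [0, 0, 132, -6.4, 0],
    [0, 0, 137, -6.4, 0],
    [0, 0, 140, -6.4, 0],
  ],
)

```text
clock: 6.8
ee_pos: [0.564, 0.3293, 0.0652]
tcp_rot: [0.075, 0.997, 0.0, 0.0]
force: [-0.5, -0.6, -2.1]
width: 0.0511
grasp_force: 62.7
```

Request:
arm_command(
  steps=[
    [0, 0, 0, 0, 0],
    [0, 0, 0, 0, 0],
    [0, 0, 0, 0, 0.62],
    [0, 0, 0, 0, 0.7],
    [0, 0, 0, 0, 0.85],
    [0, 0, 0, 0, 1],
    [0, 0, 0, 0, 1],
    [0, 0, 0, 0, 1],
    [0, 0, 0, 0, 1],
    [0, 0, 0, 0, 1],
  ],
)

```text
clock: 7.8
ee_pos: [0.5637, 0.3292, 0.0653]
tcp_rot: [0.075, 0.997, -0.0, -0.0]
force: [0.6, 0.5, 0.5]
width: 0.0851
grasp_force: 0.0
```

Request:
arm_command(
  steps=[
    [0, 0, -15, 0, 1],
    [0, 0, -40, 0, 1],
    [0, 0, -70, 0, 1],
    [0, 0, -100, 0, 1],
    [0, 0, -130, 0, 1],
    [0, 0, -140, 0, 1],
    [0, 0, -140, 0, 1],
  ],
)

```text
clock: 8.5
ee_pos: [0.5648, 0.3296, 0.208]
tcp_rot: [0.075, 0.997, 0.001, 0.002]
force: [-0.2, -0.6, -0.1]
width: 0.0855
grasp_force: 0.0
```

```bash
python3 plan.py .489 -.004 .205 -3; python3 -c "
from h import *
a=bot.grab_frame('scene');crop(a,140,120,350,220,2.2,'pics/a2.png')"
```

```text
now 8.5 [0.5648 0.3296 0.208 ] ang 81.43 tilt -0.99999 w 0.0855 j6 -1.07
shift [  25.3 -341.2    2.1] turn 84.43
```

View pics/a2.png

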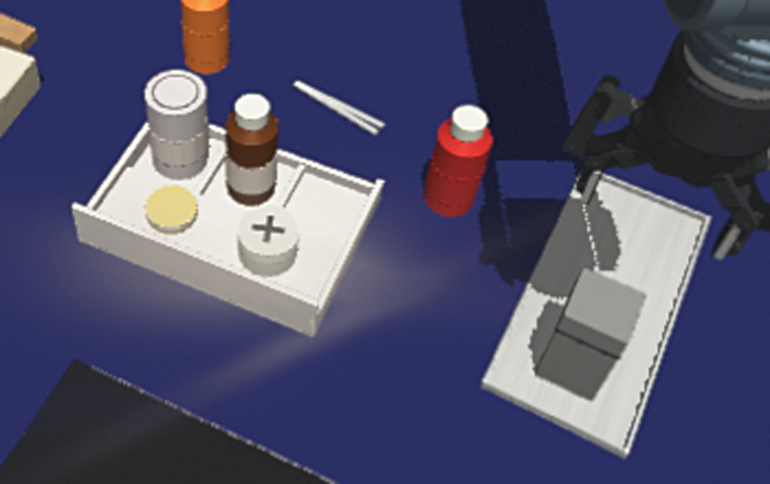

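The box stands upright in the far part of the tray (crop 595,330). The bottle is next.

Request:
arm_command(
  steps=[
    [2, -25, 0, 8, 1],
    [5, -65, 0, 16.5, 1],
    [8, -105, 0, 25, 1],
    [11, -145, 0, 33.5, 1],
    [14, -185, 0, 42, 1],
    [17, -225, 0, 50.5, 1],
    [20, -265, 0, 59, 1],
    [22, -300, 0, 67.5, 1],
    [24, -326, 0, 76, 1],
    [25, -341, 2, 84.4, 1],
  ],
)

```text
clock: 9.55
ee_pos: [0.4866, -0.0058, 0.2012]
tcp_rot: [0.728, 0.686, -0.001, -0.001]
force: [0.3, 0.5, -0.3]
width: 0.0848
grasp_force: 0.0
```

```bash
python3 plan.py .489 -.004 .065 -3
```

```text
now 9.55 [ 0.4866 -0.0058  0.2012] ang -3.44 tilt -0.99999 w 0.0848 j6 -0.19
shift [  1.9   2.8 136.2] turn -0.44
```

Request:
arm_command(
  steps=[
    [2, 2, 10, 0, 1],
    [2, 2, 30, 0, 1],
    [2, 2, 50, 0, 1],
    [2, 2, 70, 0, 1],
    [2, 2, 90, 0, 1],
    [2, 2, 108, 0, 1],
    [2, 2, 122, 0, 1],
    [2, 2, 130, 0, 1],
    [2, 2, 134, 0, 1],
    [2, 2, 135, 0, 1],
  ],
)

```text
clock: 10.55
ee_pos: [0.4902, -0.0022, 0.068]
tcp_rot: [0.725, 0.689, -0.0, -0.0]
force: [1.0, -0.2, 0.6]
width: 0.0856
grasp_force: 0.0
```

Request:
arm_command(
  steps=[
    [0, 0, 0, 0, 0.75],
    [0, 0, 0, 0, 0.65],
    [0, 0, 0, 0, 0.5],
    [0, 0, 0, 0, 0.3],
    [0, 0, 0, 0, 0.2],
    [0, 0, 0, 0, 0],
    [0, 0, 0, 0, 0],
    [0, 0, 0, 0, 0],
    [0, 0, 0, 0, 0],
    [0, 0, 0, 0, 0],
  ],
)

```text
clock: 11.55
ee_pos: [0.4906, -0.0025, 0.0693]
tcp_rot: [0.725, 0.689, 0.0, 0.0]
force: [-3.0, 0.8, 6.2]
width: 0.0485
grasp_force: 61.7
```

Request:
arm_command(
  steps=[
    [0, 0, -5, 0, 0],
    [0, 0, -15, 0, 0],
    [0, 0, -30, 0, 0],
    [0, 0, -50, 0, 0],
    [0, 0, -70, 0, 0],
    [0, 0, -90, 0, 0],
    [0, 0, -110, 0, 0],
    [0, 0, -125, 0, 0],
    [0, 0, -135, 0, 0],
    [0, 0, -138, 0, 0],
  ],
)

```text
clock: 12.55
ee_pos: [0.4908, -0.0025, 0.2077]
tcp_rot: [0.725, 0.689, 0.001, 0.001]
force: [-0.3, 0.3, -2.2]
width: 0.0485
grasp_force: 62.3
```

```bash
python3 plan.py .485 .342 .205 81.8
```

```text
now 12.55 [ 0.4908 -0.0025  0.2077] ang -2.97 tilt -1.0 w 0.0485 j6 -0.18
shift [343.7 -23.6   2.5] turn -84.77
```

Request:
arm_command(
  steps=[
    [12, -1, 0, -5, 0],
    [40, -3, 0, -13, 0],
    [78, -6, 0, -21, 0],
    [120, -9, 0, -29.5, 0],
    [163, -12, 0, -38, 0],
    [206, -15, 0, -46.5, 0],
    [248, -18, 0, -55, 0],
    [288, -21, 0, -63, 0],
    [322, -23, 0, -71, 0],
    [343, -24, 0, -78, 0],
  ],
)

```text
clock: 13.55
ee_pos: [0.483, 0.3435, 0.2051]
tcp_rot: [0.127, 0.992, -0.0, -0.001]
force: [-0.0, -0.8, -2.6]
width: 0.0479
grasp_force: 62.4
```

```bash
python3 plan.py .485 .342 .0675 81.8
```

```text
now 13.55 [0.483  0.3435 0.2051] ang 75.45 tilt -1.0 w 0.0479 j6 -0.89
shift [ -2.5  -0.8 137.6] turn -6.35
```

Request:
arm_command(
  steps=[
    [0, 0, 10, -6.4, 0],
    [0, 0, 30, -6.4, 0],
    [0, 0, 50, -6.4, 0],
    [0, 0, 70, -6.4, 0],
    [0, 0, 90, -6.4, 0],
    [0, 0, 108, -6.4, 0],
    [0, 0, 122, -6.4, 0],
    [0, 0, 132, -6.4, 0],
    [0, 0, 138, -6.4, 0],
    [0, 0, 139, -6.4, 0],
  ],
)

```text
clock: 14.55
ee_pos: [0.484, 0.3413, 0.0668]
tcp_rot: [0.075, 0.997, -0.0, -0.0]
force: [0.5, 0.3, -2.9]
width: 0.048
grasp_force: 62.6
```

Request:
arm_command(
  steps=[
    [0, 0, 0, 0, 0],
    [0, 0, 0, 0, 0],
    [0, 0, 0, 0, 0.62],
    [0, 0, 0, 0, 0.7],
    [0, 0, 0, 0, 0.85],
    [0, 0, 0, 0, 1],
    [0, 0, 0, 0, 1],
    [0, 0, 0, 0, 1],
    [0, 0, 0, 0, 1],
    [0, 0, 0, 0, 1],
  ],
)

```text
clock: 15.55
ee_pos: [0.4841, 0.3414, 0.0673]
tcp_rot: [0.075, 0.997, -0.0, -0.0]
force: [0.4, 0.5, 0.8]
width: 0.085
grasp_force: 0.0
```

Request:
arm_command(
  steps=[
    [0, 0, -15, 0, 1],
    [0, 0, -40, 0, 1],
    [0, 0, -70, 0, 1],
    [0, 0, -100, 0, 1],
    [0, 0, -130, 0, 1],
    [0, 0, -138, 0, 1],
    [0, 0, -138, 0, 1],
  ],
)

```text
clock: 16.25
ee_pos: [0.485, 0.3418, 0.2075]
tcp_rot: [0.075, 0.997, 0.001, 0.002]
force: [0.2, -0.3, -0.2]
width: 0.0857
grasp_force: 0.0
```

```bash
python3 plan.py .4835 -.085 .20 -3
```

```text
now 16.25 [0.485  0.3418 0.2075] ang 81.43 tilt -0.99999 w 0.0857 j6 -1.0
shift [ -62.1 -422.3    6.8] turn 84.43
```

Request:
arm_command(
  steps=[
    [-5, -32, 0, 8, 1],
    [-12, -80, 0, 16.5, 1],
    [-19, -130, 0, 25, 1],
    [-26, -178, 0, 33.5, 1],
    [-33, -226, 0, 42, 1],
    [-40, -274, 0, 50.5, 1],
    [-47, -322, 0, 59, 1],
    [-54, -366, 0, 67.5, 1],
    [-59, -400, 0, 76, 1],
    [-62, -422, 2, 84.4, 1],
  ],
)

```text
clock: 17.25
ee_pos: [0.4814, -0.0872, 0.2016]
tcp_rot: [0.728, 0.685, -0.001, -0.001]
force: [-0.5, -0.1, -0.1]
width: 0.0853
grasp_force: 0.0
```

```bash
python3 plan.py .4835 -.085 .063 -3
```

```text
now 17.25 [ 0.4814 -0.0872  0.2016] ang -3.46 tilt -1.0 w 0.0853 j6 -0.35
shift [  2.2   2.4 138.6] turn -0.46
```

Request:
arm_command(
  steps=[
    [0, 0, 10, 0, 1],
    [0, 0, 30, 0, 1],
    [0, 0, 50, 0, 1],
    [0, 0, 70, 0, 1],
    [0, 0, 90, 0, 1],
    [0, 0, 108, 0, 1],
    [0, 0, 122, 0, 1],
    [0, 0, 132, 0, 1],
    [0, 0, 138, 0, 1],
    [0, 0, 139, 0, 1],
  ],
)

```text
clock: 18.25
ee_pos: [0.4822, -0.0848, 0.0636]
tcp_rot: [0.725, 0.689, -0.0, -0.001]
force: [0.7, 0.1, 0.0]
width: 0.0857
grasp_force: 0.0
```

Request:
arm_command(
  steps=[
    [0, 0, 0, 0, 0.75],
    [0, 0, 0, 0, 0.65],
    [0, 0, 0, 0, 0.5],
    [0, 0, 0, 0, 0.3],
    [0, 0, 0, 0, 0.2],
    [0, 0, 0, 0, 0],
    [0, 0, 0, 0, 0],
    [0, 0, 0, 0, 0],
    [0, 0, 0, 0, 0],
    [0, 0, 0, 0, 0],
  ],
)

```text
clock: 19.25
ee_pos: [0.4833, -0.0855, 0.0654]
tcp_rot: [0.725, 0.689, 0.0, 0.001]
force: [-1.8, 0.5, 6.1]
width: 0.0569
grasp_force: 63.9
```

Request:
arm_command(
  steps=[
    [0, 0, -5, 0, 0],
    [0, 0, -15, 0, 0],
    [0, 0, -30, 0, 0],
    [0, 0, -50, 0, 0],
    [0, 0, -70, 0, 0],
    [0, 0, -90, 0, 0],
    [0, 0, -110, 0, 0],
    [0, 0, -125, 0, 0],
    [0, 0, -137, 0, 0],
    [0, 0, -142, 0, 0],
  ],
)

```text
clock: 20.25
ee_pos: [0.4829, -0.0853, 0.2077]
tcp_rot: [0.725, 0.689, 0.0, 0.001]
force: [0.0, -0.4, -1.9]
width: 0.057
grasp_force: 64.1
```

```bash
python3 plan.py .406 .353 .205 81.8
```

```text
now 20.25 [ 0.4829 -0.0853  0.2077] ang -2.97 tilt -1.0 w 0.057 j6 -0.35
shift [433.7 -99.5   2.2] turn -84.77
```

Request:
arm_command(
  steps=[
    [12, -3, 0, -4, 0],
    [40, -9, 0, -11, 0],
    [80, -18, 0, -18, 0],
    [122, -28, 0, -26, 0],
    [164, -38, 0, -34, 0],
    [206, -47, 0, -42, 0],
    [248, -57, 0, -50, 0],
    [290, -66, 0, -58, 0],
    [330, -76, 0, -66, 0],
    [365, -84, 0, -74, 0],
  ],
)

```text
clock: 21.25
ee_pos: [0.4163, 0.2855, 0.2056]
tcp_rot: [0.162, 0.987, -0.0, -0.001]
force: [0.1, 0.6, -1.7]
width: 0.0566
grasp_force: 64.1
```

```bash
python3 plan.py .406 .353 .0627 81.8
```

```text
now 21.25 [0.4163 0.2855 0.2056] ang 71.41 tilt -1.0 w 0.0566 j6 -0.87
shift [ 31.1  60.8 142.9] turn -10.39
```

Request:
arm_command(
  steps=[
    [12, 24, 0, -5, 0],
    [23, 46, 0, -10.4, 0],
    [31, 60, 10, -10.4, 0],
    [31, 60, 35, -10.4, 0],
    [31, 60, 60, -10.4, 0],
    [31, 60, 85, -10.4, 0],
    [31, 60, 108, -10.4, 0],
    [31, 60, 126, -10.4, 0],
    [31, 60, 137, -10.4, 0],
    [31, 60, 142, -10.4, 0],
  ],
)

```text
clock: 22.25
ee_pos: [0.4068, 0.3498, 0.0625]
tcp_rot: [0.075, 0.997, -0.001, -0.001]
force: [-0.5, -0.1, 4.2]
width: 0.057
grasp_force: 64.4
```

Request:
arm_command(
  steps=[
    [0, 0, 0, 0, 0],
    [0, 0, 0, 0, 0],
    [0, 0, 0, 0, 0.68],
    [0, 0, 0, 0, 0.75],
    [0, 0, 0, 0, 0.85],
    [0, 0, 0, 0, 1],
    [0, 0, 0, 0, 1],
    [0, 0, 0, 0, 1],
    [0, 0, 0, 0, 1],
    [0, 0, 0, 0, 1],
  ],
)

```text
clock: 23.25
ee_pos: [0.4077, 0.3506, 0.0643]
tcp_rot: [0.075, 0.997, -0.0, -0.0]
force: [-0.5, 0.9, 0.0]
width: 0.0857
grasp_force: 0.0
```

Request:
arm_command(
  steps=[
    [0, 0, -15, 0, 1],
    [0, 0, -40, 0, 1],
    [0, 0, -70, 0, 1],
    [0, 0, -100, 0, 1],
    [0, 0, -130, 0, 1],
    [0, 0, -140, 0, 1],
    [0, 0, -140, 0, 1],
  ],
)

```text
clock: 23.95
ee_pos: [0.4087, 0.3511, 0.2066]
tcp_rot: [0.075, 0.997, 0.001, 0.002]
force: [0.2, -0.5, -0.6]
width: 0.0853
grasp_force: 0.0
```

```bash
python3 plan.py .5645 .042 .20 -93.5; python3 -c "
from h import *
a=bot.grab_frame('scene');crop(a,140,120,350,220,2.2,'pics/a3.png')"
```

```text
now 23.95 [0.4087 0.3511 0.2066] ang 81.43 tilt -0.99999 w 0.0853 j6 -0.92
shift [-200.1 -282.5    6.5] turn 174.93
```

View pics/a3.png

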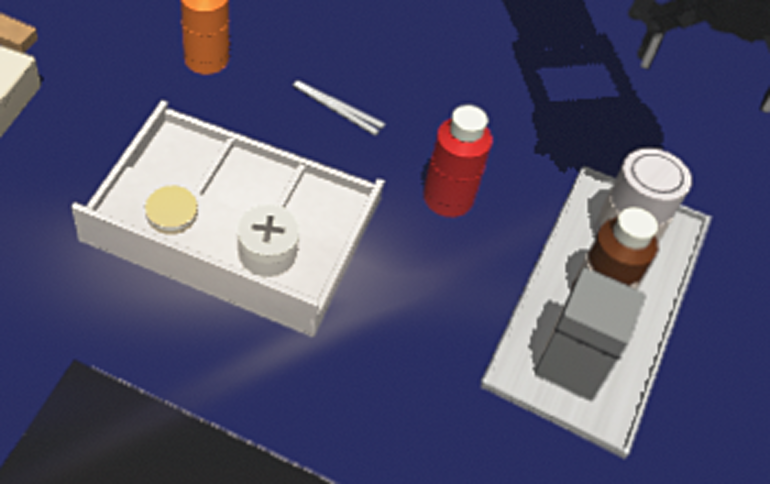

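All three stand upright in the tray: tin (653,190), bottle (625,245) and box (595,330). The jar is untouched at (268,240), so I go to it next. A half turn is unnecessary because θ=86.5° is equivalent.

Request:
arm_command(
  steps=[
    [-15, -20, 0, -2, 1],
    [-40, -56, 0, -5, 1],
    [-65, -92, 0, -5, 1],
    [-90, -127, 0, -5, 1],
    [-115, -162, 0, -5, 1],
    [-140, -198, 0, -5, 1],
    [-165, -233, 0, -5, 1],
    [-185, -261, 0, -5, 1],
    [-200, -282, 2, -5, 1],
    [-200, -282, 2, -5, 1],
  ],
)

```text
clock: 25.0
ee_pos: [0.5632, 0.0394, 0.1996]
tcp_rot: [0.033, 0.999, -0.0, -0.002]
force: [-0.1, -1.1, -0.2]
width: 0.0854
grasp_force: 0.0
```

```bash
python3 plan.py .5645 .042 .0245 86.5; python3 -c "
from h import *
a=bot.grab_frame('scene');crop(a,165,100,200,170,4,'pics/a4.png')"
```

```text
now 25.0 [0.5632 0.0394 0.1996] ang 86.2 tilt -0.99999 w 0.0854 j6 -1.64
shift [ -1.9   2.8 175.1] turn -0.3
```

View pics/a4.png

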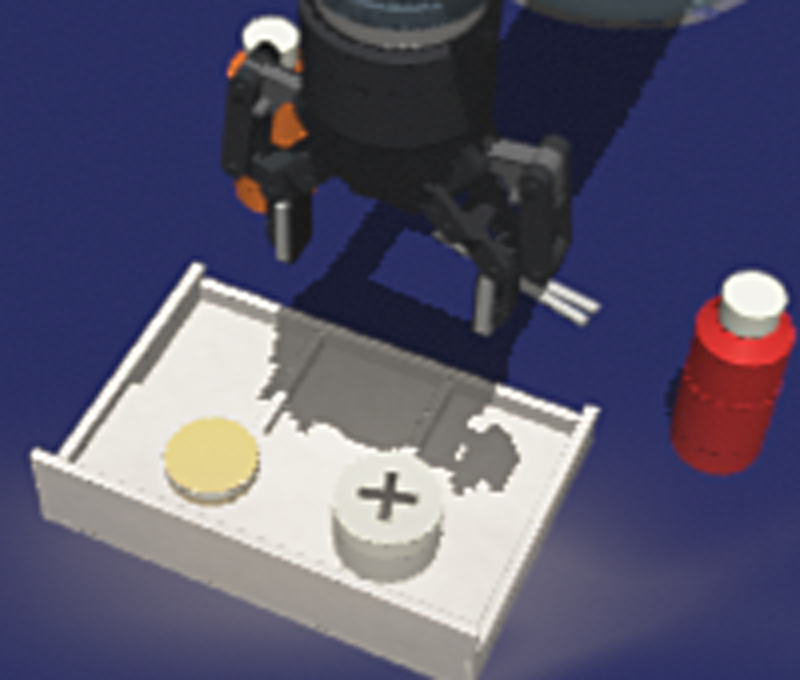

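The fingers straddle the jar left and right (crop 285,250 / 485,320), clear of the dish. Descending.

Request:
arm_command(
  steps=[
    [-1, 2, 12, 0, 1],
    [-1, 2, 35, 0, 1],
    [-1, 2, 60, 0, 1],
    [-1, 2, 85, 0, 1],
    [-1, 2, 110, 0, 1],
    [-1, 2, 132, 0, 1],
    [-1, 2, 150, 0, 1],
    [-1, 2, 163, 0, 1],
    [-1, 2, 170, 0, 1],
    [-1, 2, 173, 0, 1],
  ],
)

```text
clock: 26.05
ee_pos: [0.5639, 0.0445, 0.0284]
tcp_rot: [0.031, 1.0, 0.0, -0.001]
force: [-0.1, -0.8, -0.1]
width: 0.0852
grasp_force: 0.0
```

Request:
arm_command(
  steps=[
    [0, 0, 0, 0, 0.75],
    [0, 0, 0, 0, 0.68],
    [0, 0, 0, 0, 0.5],
    [0, 0, 0, 0, 0.3],
    [0, 0, 0, 0, 0.2],
    [0, 0, 0, 0, 0],
    [0, 0, 0, 0, 0],
    [0, 0, 0, 0, 0],
    [0, 0, 0, 0, 0],
    [0, 0, 0, 0, 0],
  ],
)

```text
clock: 27.05
ee_pos: [0.5658, 0.0437, 0.0307]
tcp_rot: [0.031, 1.0, -0.0, 0.001]
force: [-1.3, 1.1, 7.3]
width: 0.0543
grasp_force: 63.7
```

Request:
arm_command(
  steps=[
    [0, 0, -5, 0, 0],
    [0, 0, -15, 0, 0],
    [0, 0, -30, 0, 0],
    [0, 0, -50, 0, 0],
    [0, 0, -75, 0, 0],
    [0, 0, -100, 0, 0],
    [0, 0, -125, 0, 0],
    [0, 0, -145, 0, 0],
    [0, 0, -157, 0, 0],
    [0, 0, -160, 0, 0],
  ],
)

```text
clock: 28.05
ee_pos: [0.5654, 0.0437, 0.1916]
tcp_rot: [0.031, 1.0, -0.0, 0.002]
force: [-0.4, -0.1, -0.6]
width: 0.0544
grasp_force: 63.6
```

```bash
python3 plan.py .5145 -.345 .1 86.5
```

```text
now 28.05 [0.5654 0.0437 0.1916] ang 86.43 tilt -0.99999 w 0.0544 j6 -1.63
shift [  26.9 -391.1   91.6] turn -0.07
```

Request:
arm_command(
  steps=[
    [1, -12, 0, 0, 0],
    [3, -40, 0, 0, 0],
    [6, -85, 0, 0, 0],
    [9, -132, 0, 0, 0],
    [12, -180, 0, 0, 0],
    [16, -228, 0, 0, 0],
    [19, -276, 0, 0, 0],
    [22, -324, 0, 0, 0],
    [25, -366, 0, 0, 0],
    [27, -390, 0, 0, 0],
  ],
)

```text
clock: 29.05
ee_pos: [0.5111, -0.347, 0.1875]
tcp_rot: [0.033, 0.999, 0.001, -0.001]
force: [-0.8, 0.5, -1.9]
width: 0.0544
grasp_force: 63.6
```

```bash
python3 plan.py .5145 -.345 .061 86.5; python3 -c "
from h import *
a=bot.grab_frame('scene');crop(a,40,60,180,150,4,'pics/a5.png')"
```

```text
now 29.05 [ 0.5111 -0.347   0.1875] ang 86.24 tilt -1.0 w 0.0544 j6 -2.28
shift [ -3.5   2.1 126.5] turn -0.26
```

View pics/a5.png

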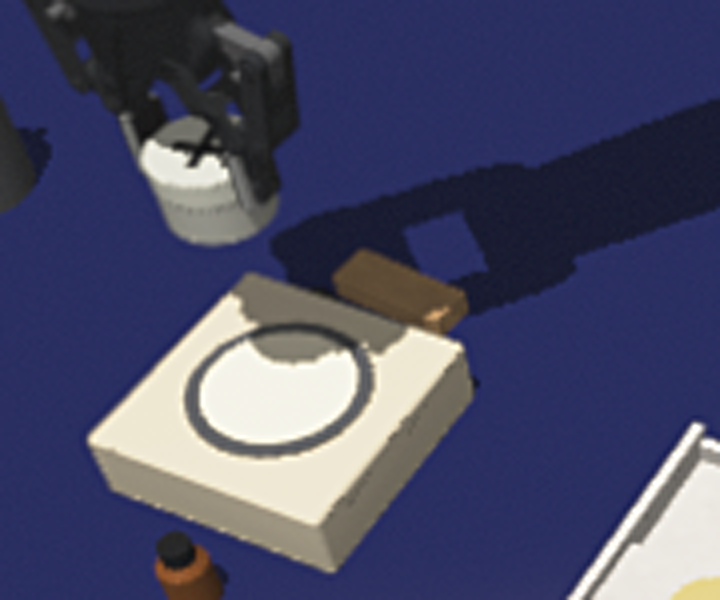

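The jar is held level above the window (ring at crop 280,390). Lowering it onto the glass.

Request:
arm_command(
  steps=[
    [-1, 1, 10, 0, 0],
    [-2, 1, 28, 0, 0],
    [-2, 1, 48, 0, 0],
    [-2, 1, 68, 0, 0],
    [-2, 1, 86, 0, 0],
    [-2, 1, 102, 0, 0],
    [-2, 1, 114, 0, 0],
    [-2, 1, 121, 0, 0],
    [-2, 1, 125, 0, 0],
    [-2, 1, 127, 0, 0],
  ],
)

```text
clock: 30.1
ee_pos: [0.5156, -0.343, 0.0624]
tcp_rot: [0.031, 1.0, -0.0, 0.0]
force: [-0.4, 0.0, -1.4]
width: 0.0543
grasp_force: 63.6
```

Request:
arm_command(
  steps=[
    [0, 0, 0, 0, 0],
    [0, 0, 0, 0, 0],
    [0, 0, 0, 0, 0.66],
    [0, 0, 0, 0, 0.75],
    [0, 0, 0, 0, 0.85],
    [0, 0, 0, 0, 1],
    [0, 0, 0, 0, 1],
    [0, 0, 0, 0, 1],
    [0, 0, 0, 0, 1],
    [0, 0, 0, 0, 1],
  ],
)

```text
clock: 31.1
ee_pos: [0.5154, -0.3429, 0.0623]
tcp_rot: [0.031, 1.0, 0.0, -0.0]
force: [-0.3, 0.3, -0.4]
width: 0.0854
grasp_force: 0.0
```

Request:
arm_command(
  steps=[
    [0, 0, -15, 0, 1],
    [0, 0, -40, 0, 1],
    [0, 0, -70, 0, 1],
    [0, 0, -100, 0, 1],
    [0, 0, -130, 0, 1],
    [0, 0, -145, 0, 1],
    [0, 0, -145, 0, 1],
  ],
)

```text
clock: 31.8
ee_pos: [0.5166, -0.3439, 0.2109]
tcp_rot: [0.031, 1.0, -0.002, 0.002]
force: [-0.4, 0.3, -0.8]
width: 0.0853
grasp_force: 0.0
```

```bash
python3 plan.py .3 -.1 .205 81.8
```

```text
now 31.8 [ 0.5166 -0.3439  0.2109] ang 86.43 tilt -0.99998 w 0.0853 j6 -2.28
shift [231.4 230.    3.9] turn 4.63
```

Request:
arm_command(
  steps=[
    [5, 25, 0, 1, 1],
    [15, 68, 0, 2, 1],
    [25, 112, 0, 4, 1],
    [35, 157, 0, 5, 1],
    [45, 202, 0, 5, 1],
    [55, 247, 0, 5, 1],
    [65, 292, 0, 5, 1],
    [75, 337, 0, 5, 1],
    [85, 382, 0, 5, 1],
    [92, 415, 0, 5, 1],
  ],
)

```text
clock: 32.8
ee_pos: [0.4475, 0.0794, 0.2055]
tcp_rot: [0.074, 0.997, 0.0, -0.002]
force: [0.9, -1.1, -1.0]
width: 0.0859
grasp_force: 0.0
```

```bash
python3 plan.py .4077 .3506 .205 81.4; python3 -c "
from h import *
a=bot.grab_frame('scene');cv2.imwrite('pics/a6.png',cv2.resize(a,None,fx=1.5,fy=1.5,interpolation=cv2.INTER_CUBIC))"
```

```text
now 32.8 [0.4475 0.0794 0.2055] ang 81.5 tilt -1.0 w 0.0859 j6 -1.5
shift [ 79.5 262.3   0.7] turn 0.1
```

View pics/a6.png

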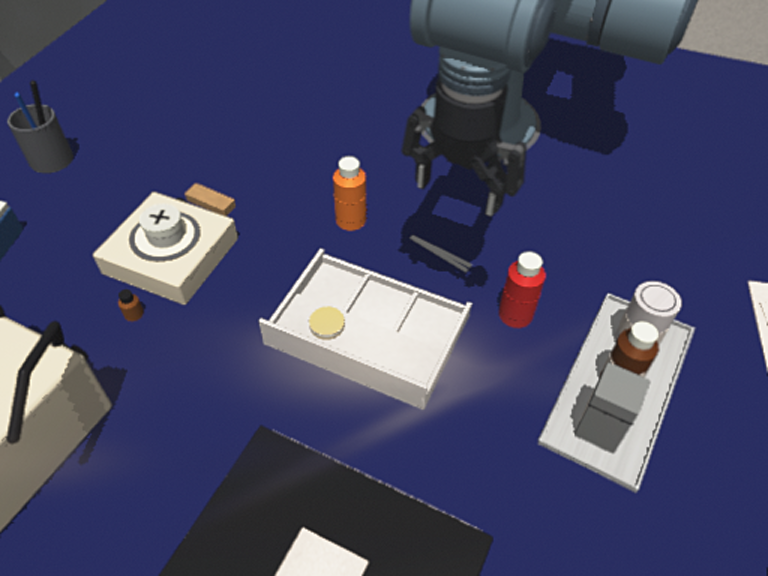

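The jar stands on the window (cross at 158,217 inside the ring centred at about 165,236). The dish is in place at (327,322) and the three are upright in the tray. Next I fetch the tin and check the jar numerically.

```bash
python3 -c "
from h import *
print('pred jar top px*1.5',(w2px('scene',[[.5145,-.345,.086]])*1.5).round(1),'meas->',px2w('scene',[(158/1.5,217/1.5)],.086).round(4), px2w('scene',[(165/1.5,236/1.5)],.048).round(4))"
```

```text
pred jar top px*1.5 [[157.1 215.8]] meas-> [[ 0.5162 -0.3425  0.086 ]] [[ 0.5174 -0.3403  0.048 ]]
```

Request:
arm_command(
  steps=[
    [8, 27, 0, 0, 1],
    [20, 67, 0, 0, 1],
    [33, 108, 0, 0, 1],
    [45, 149, 0, 0, 1],
    [57, 190, 0, 0, 1],
    [69, 228, 0, 0, 1],
    [77, 252, 0, 0, 1],
    [79, 261, 0, 0, 1],
    [79, 261, 0, 0, 1],
    [79, 261, 0, 0, 1],
  ],
)

```text
clock: 33.85
ee_pos: [0.4102, 0.3459, 0.2064]
tcp_rot: [0.075, 0.997, -0.001, -0.001]
force: [-0.7, 0.3, -0.3]
width: 0.0858
grasp_force: 0.0
```

```bash
python3 plan.py .4077 .3506 .063 81.4
```

```text
now 33.85 [0.4102 0.3459 0.2064] ang 81.39 tilt -1.0 w 0.0858 j6 -0.93
shift [  3.    4.4 143.4] turn -0.01
```

Request:
arm_command(
  steps=[
    [2.5, 4, 10, 0, 1],
    [2.5, 4, 30, 0, 1],
    [2.5, 4, 52, 0, 1],
    [2.5, 4, 74, 0, 1],
    [2.5, 4, 94, 0, 1],
    [2.5, 4, 112, 0, 1],
    [2.5, 4, 127, 0, 1],
    [2.5, 4, 137, 0, 1],
    [2.5, 4, 142, 0, 1],
    [2.5, 4, 143, 0, 1],
  ],
)

```text
clock: 34.85
ee_pos: [0.4083, 0.3511, 0.0639]
tcp_rot: [0.075, 0.997, -0.0, -0.0]
force: [0.0, 0.3, 0.2]
width: 0.0853
grasp_force: 0.0
```

Request:
arm_command(
  steps=[
    [0, 0, 0, 0, 0.75],
    [0, 0, 0, 0, 0.65],
    [0, 0, 0, 0, 0.5],
    [0, 0, 0, 0, 0.3],
    [0, 0, 0, 0, 0.2],
    [0, 0, 0, 0, 0],
    [0, 0, 0, 0, 0],
    [0, 0, 0, 0, 0],
    [0, 0, 0, 0, 0],
    [0, 0, 0, 0, 0],
  ],
)

```text
clock: 35.85
ee_pos: [0.4093, 0.3517, 0.0655]
tcp_rot: [0.075, 0.997, 0.001, 0.001]
force: [0.6, -0.9, 6.6]
width: 0.0564
grasp_force: 64.2
```

Request:
arm_command(
  steps=[
    [0, 0, -5, 0, 0],
    [0, 0, -15, 0, 0],
    [0, 0, -30, 0, 0],
    [0, 0, -50, 0, 0],
    [0, 0, -70, 0, 0],
    [0, 0, -90, 0, 0],
    [0, 0, -110, 0, 0],
    [0, 0, -125, 0, 0],
    [0, 0, -137, 0, 0],
    [0, 0, -142, 0, 0],
  ],
)

```text
clock: 36.85
ee_pos: [0.4088, 0.3515, 0.2079]
tcp_rot: [0.075, 0.997, 0.001, 0.001]
force: [0.5, 0.1, -2.2]
width: 0.0569
grasp_force: 64.1
```

```bash
python3 plan.py .4833 -.0852 .205 -3
```

```text
now 36.85 [0.4088 0.3515 0.2079] ang 81.43 tilt -1.0 w 0.0569 j6 -0.92
shift [-138.8 -420.7    2.6] turn 84.43
```

Request:
arm_command(
  steps=[
    [-4, -12, 0, 4, 0],
    [-13, -40, 0, 11, 0],
    [-26, -78, 0, 19, 0],
    [-39, -119, 0, 27, 0],
    [-53, -160, 0, 35, 0],
    [-67, -202, 0, 43, 0],
    [-80, -243, 0, 51, 0],
    [-94, -285, 0, 59, 0],
    [-107, -324, 0, 67, 0],
    [-119, -360, 0, 75, 0],
  ],
)

```text
clock: 37.85
ee_pos: [0.4719, -0.0243, 0.2057]
tcp_rot: [0.669, 0.743, -0.0, -0.001]
force: [0.3, -0.3, -2.7]
width: 0.0567
grasp_force: 64.1
```

```bash
python3 plan.py .4833 -.0852 .0685 -3
```

```text
now 37.85 [ 0.4719 -0.0243  0.2057] ang 6.05 tilt -1.0 w 0.0567 j6 -0.4
shift [-61.8   5.1 137.2] turn 9.05
```

Request:
arm_command(
  steps=[
    [-28, 2, 0, 5, 0],
    [-50, 4, 0, 9, 0],
    [-61, 5, 5, 9, 0],
    [-61, 5, 25, 9, 0],
    [-61, 5, 50, 9, 0],
    [-61, 5, 75, 9, 0],
    [-61, 5, 100, 9, 0],
    [-61, 5, 120, 9, 0],
    [-61, 5, 131, 9, 0],
    [-61, 5, 136, 9, 0],
  ],
)

```text
clock: 38.85
ee_pos: [0.4832, -0.0817, 0.0688]
tcp_rot: [0.722, 0.692, -0.001, -0.001]
force: [0.2, -0.3, -2.8]
width: 0.0568
grasp_force: 64.2
```

Request:
arm_command(
  steps=[
    [0, 0, 0, 0, 0],
    [0, 0, 0, 0, 0],
    [0, 0, 0, 0, 0.68],
    [0, 0, 0, 0, 0.75],
    [0, 0, 0, 0, 0.85],
    [0, 0, 0, 0, 1],
    [0, 0, 0, 0, 1],
    [0, 0, 0, 0, 1],
    [0, 0, 0, 0, 1],
    [0, 0, 0, 0, 1],
  ],
)

```text
clock: 39.85
ee_pos: [0.4841, -0.0825, 0.0703]
tcp_rot: [0.723, 0.691, -0.0, -0.0]
force: [-0.9, 0.4, 0.3]
width: 0.085
grasp_force: 0.0
```

Request:
arm_command(
  steps=[
    [0, 0, -15, 0, 1],
    [0, 0, -40, 0, 1],
    [0, 0, -70, 0, 1],
    [0, 0, -100, 0, 1],
    [0, 0, -130, 0, 1],
    [0, 0, -138, 0, 1],
    [0, 0, -138, 0, 1],
  ],
)

```text
clock: 40.55
ee_pos: [0.4849, -0.0828, 0.2095]
tcp_rot: [0.723, 0.691, 0.001, 0.001]
force: [-0.3, 0.9, -0.0]
width: 0.0853
grasp_force: 0.0
```

```bash
python3 plan.py .4845 .3413 .205 81.8
```

```text
now 40.55 [ 0.4849 -0.0828  0.2095] ang -2.57 tilt -1.0 w 0.0853 j6 -0.36
shift [423.7 -19.4   4. ] turn -84.37
```

Tin back. The bottle is next.

Request:
arm_command(
  steps=[
    [32, -2, 0, -8, 1],
    [80, -4, 0, -16.5, 1],
    [130, -6, 0, -25, 1],
    [178, -8, 0, -33.5, 1],
    [226, -10, 0, -42, 1],
    [274, -12, 0, -50.5, 1],
    [322, -14, 0, -59, 1],
    [366, -16, 0, -67.5, 1],
    [402, -18, 0, -76, 1],
    [423, -19, 0, -84.3, 1],
  ],
)

```text
clock: 41.55
ee_pos: [0.4825, 0.343, 0.2054]
tcp_rot: [0.068, 0.998, -0.001, -0.002]
force: [-0.5, -0.6, 0.0]
width: 0.0858
grasp_force: 0.0
```

```bash
python3 plan.py .4845 .3413 .066 81.8
```

```text
now 41.55 [0.4825 0.343  0.2054] ang 82.21 tilt -0.99999 w 0.0858 j6 -1.01
shift [ -2.7  -1.2 139.4] turn 0.41
```

Request:
arm_command(
  steps=[
    [-1, 0, 10, 0, 1],
    [-1, 0, 30, 0, 1],
    [-1, 0, 52, 0, 1],
    [-1, 0, 74, 0, 1],
    [-1, 0, 94, 0, 1],
    [-1, 0, 112, 0, 1],
    [-1, 0, 127, 0, 1],
    [-1, 0, 135, 0, 1],
    [-1, 0, 139, 0, 1],
    [-1, 0, 140, 0, 1],
  ],
)

```text
clock: 42.55
ee_pos: [0.4852, 0.3405, 0.068]
tcp_rot: [0.072, 0.997, -0.0, -0.0]
force: [-0.7, -0.4, 0.6]
width: 0.0854
grasp_force: 0.0
```

Request:
arm_command(
  steps=[
    [0, 0, 0, 0, 0.75],
    [0, 0, 0, 0, 0.65],
    [0, 0, 0, 0, 0.5],
    [0, 0, 0, 0, 0.3],
    [0, 0, 0, 0, 0.2],
    [0, 0, 0, 0, 0],
    [0, 0, 0, 0, 0],
    [0, 0, 0, 0, 0],
    [0, 0, 0, 0, 0],
    [0, 0, 0, 0, 0],
  ],
)

```text
clock: 43.55
ee_pos: [0.4859, 0.341, 0.0695]
tcp_rot: [0.072, 0.997, 0.0, 0.001]
force: [-1.1, -1.5, 5.8]
width: 0.0481
grasp_force: 62.5
```

Request:
arm_command(
  steps=[
    [0, 0, -5, 0, 0],
    [0, 0, -15, 0, 0],
    [0, 0, -30, 0, 0],
    [0, 0, -50, 0, 0],
    [0, 0, -70, 0, 0],
    [0, 0, -90, 0, 0],
    [0, 0, -110, 0, 0],
    [0, 0, -125, 0, 0],
    [0, 0, -137, 0, 0],
    [0, 0, -140, 0, 0],
  ],
)

```text
clock: 44.55
ee_pos: [0.4858, 0.3411, 0.2103]
tcp_rot: [0.072, 0.997, 0.001, 0.001]
force: [0.7, 0.0, -2.6]
width: 0.0483
grasp_force: 62.2
```

```bash
python3 plan.py .490 -.0035 .205 -3
```

```text
now 44.55 [0.4858 0.3411 0.2103] ang 81.73 tilt -1.0 w 0.0483 j6 -1.01
shift [ -53.7 -340.4    4.9] turn 84.73
```

Request:
arm_command(
  steps=[
    [-2, -11, 0, 5, 0],
    [-6, -38, 0, 13, 0],
    [-12, -76, 0, 21, 0],
    [-19, -118, 0, 29.5, 0],
    [-26, -161, 0, 38, 0],
    [-33, -204, 0, 46.5, 0],
    [-39, -246, 0, 55, 0],
    [-45, -286, 0, 63, 0],
    [-50, -319, 0, 71, 0],
    [-53, -340, 0, 79, 0],
  ],
)

```text
clock: 45.55
ee_pos: [0.488, -0.0054, 0.2076]
tcp_rot: [0.693, 0.721, -0.0, -0.0]
force: [-0.1, 0.3, -1.9]
width: 0.0484
grasp_force: 62.5
```

```bash
python3 plan.py .490 -.0035 .0728 -3
```

```text
now 45.55 [ 0.488  -0.0054  0.2076] ang 2.27 tilt -1.0 w 0.0484 j6 -0.28
shift [  1.8   2.2 134.8] turn 5.27
```

Request:
arm_command(
  steps=[
    [0, 1, 5, 5, 0],
    [0, 1, 22, 5, 0],
    [0, 1, 42, 5, 0],
    [0, 1, 64, 5, 0],
    [0, 1, 84, 5, 0],
    [0, 1, 102, 5, 0],
    [0, 1, 117, 5, 0],
    [0, 1, 127, 5, 0],
    [0, 1, 133, 5, 0],
    [0, 1, 135, 5, 0],
  ],
)

```text
clock: 46.55
ee_pos: [0.4893, -0.0032, 0.0727]
tcp_rot: [0.721, 0.693, -0.0, -0.0]
force: [-0.7, -0.0, -2.9]
width: 0.048
grasp_force: 62.5
```

Request:
arm_command(
  steps=[
    [0, 0, 0, 0, 0],
    [0, 0, 0, 0, 0],
    [0, 0, 0, 0, 0.62],
    [0, 0, 0, 0, 0.7],
    [0, 0, 0, 0, 0.85],
    [0, 0, 0, 0, 1],
    [0, 0, 0, 0, 1],
    [0, 0, 0, 0, 1],
    [0, 0, 0, 0, 1],
    [0, 0, 0, 0, 1],
  ],
)

```text
clock: 47.55
ee_pos: [0.4897, -0.0033, 0.0733]
tcp_rot: [0.721, 0.693, -0.0, -0.0]
force: [0.5, 0.2, -0.1]
width: 0.0857
grasp_force: 0.0
```

Request:
arm_command(
  steps=[
    [0, 0, -15, 0, 1],
    [0, 0, -40, 0, 1],
    [0, 0, -70, 0, 1],
    [0, 0, -100, 0, 1],
    [0, 0, -130, 0, 1],
    [0, 0, -135, 0, 1],
    [0, 0, -135, 0, 1],
  ],
)

```text
clock: 48.25
ee_pos: [0.4902, -0.0034, 0.2091]
tcp_rot: [0.721, 0.693, 0.001, 0.001]
force: [0.1, -0.2, 0.2]
width: 0.0854
grasp_force: 0.0
```

```bash
python3 plan.py .564 .3293 .205 81.8
```

```text
now 48.25 [ 0.4902 -0.0034  0.2091] ang -2.27 tilt -1.0 w 0.0854 j6 -0.2
shift [335.3  60.5   4.1] turn -84.07
```

Bottle back. Now the slide box.

Request:
arm_command(
  steps=[
    [25, 5, 0, -8, 1],
    [62, 11, 0, -16.5, 1],
    [102, 18, 0, -25, 1],
    [142, 25, 0, -33.5, 1],
    [182, 33, 0, -42, 1],
    [222, 40, 0, -50.5, 1],
    [262, 47, 0, -59, 1],
    [297, 54, 0, -67.5, 1],
    [322, 58, 0, -76, 1],
    [335, 60, 0, -84, 1],
  ],
)

```text
clock: 49.25
ee_pos: [0.5618, 0.3308, 0.2051]
tcp_rot: [0.068, 0.998, -0.001, -0.002]
force: [-0.7, -0.6, -0.0]
width: 0.0855
grasp_force: 0.0
```

```bash
python3 plan.py .564 .3293 .0645 81.8; python3 -c "
from h import *
a=bot.grab_frame('scene');crop(a,140,120,350,220,2.2,'pics/a7.png')"
```

```text
now 49.25 [0.5618 0.3308 0.2051] ang 82.17 tilt -0.99999 w 0.0855 j6 -1.08
shift [ -3.   -0.9 140.6] turn 0.37
```

View pics/a7.png

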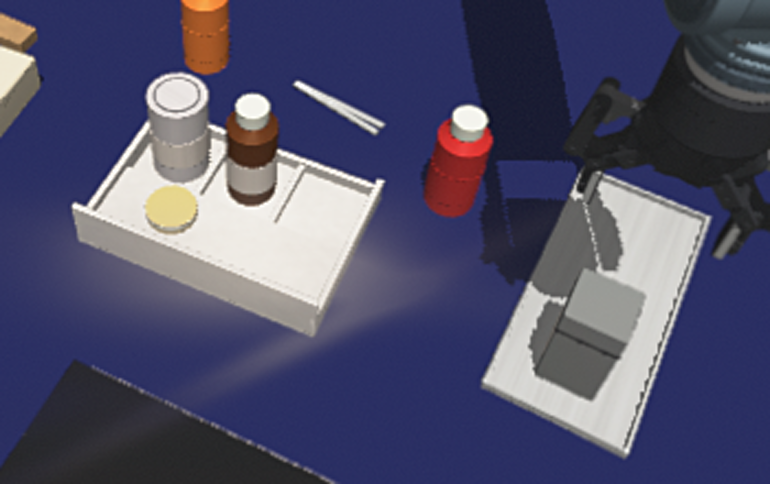

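Tin (178,130) and bottle (252,150) stand upright, as at the start. The box waits under the gripper in the tray.

Request:
arm_command(
  steps=[
    [-1, 0, 10, 0.4, 1],
    [-1, 0, 30, 0.4, 1],
    [-1, 0, 52, 0.4, 1],
    [-1, 0, 74, 0.4, 1],
    [-1, 0, 94, 0.4, 1],
    [-1, 0, 112, 0.4, 1],
    [-1, 0, 127, 0.4, 1],
    [-1, 0, 136, 0.4, 1],
    [-1, 0, 140, 0.4, 1],
    [-1, 0, 141, 0.4, 1],
  ],
)

```text
clock: 50.3
ee_pos: [0.564, 0.3289, 0.0672]
tcp_rot: [0.076, 0.997, 0.0, 0.0]
force: [-0.1, 0.4, -0.6]
width: 0.0859
grasp_force: 0.0
```

Request:
arm_command(
  steps=[
    [0, 0, 0, 0, 0.75],
    [0, 0, 0, 0, 0.65],
    [0, 0, 0, 0, 0.5],
    [0, 0, 0, 0, 0.3],
    [0, 0, 0, 0, 0.2],
    [0, 0, 0, 0, 0],
    [0, 0, 0, 0, 0],
    [0, 0, 0, 0, 0],
    [0, 0, 0, 0, 0],
    [0, 0, 0, 0, 0],
  ],
)

```text
clock: 51.3
ee_pos: [0.5648, 0.3293, 0.0685]
tcp_rot: [0.076, 0.997, 0.001, 0.001]
force: [0.6, 0.3, 6.3]
width: 0.0516
grasp_force: 63.2
```

Request:
arm_command(
  steps=[
    [0, 0, -5, 0, 0],
    [0, 0, -15, 0, 0],
    [0, 0, -30, 0, 0],
    [0, 0, -50, 0, 0],
    [0, 0, -70, 0, 0],
    [0, 0, -90, 0, 0],
    [0, 0, -110, 0, 0],
    [0, 0, -125, 0, 0],
    [0, 0, -137, 0, 0],
    [0, 0, -140, 0, 0],
  ],
)

```text
clock: 52.3
ee_pos: [0.5646, 0.3292, 0.2093]
tcp_rot: [0.076, 0.997, 0.001, 0.001]
force: [-0.1, 0.0, -2.0]
width: 0.0515
grasp_force: 62.8
```

```bash
python3 plan.py .494 .0744 .205 -3
```

```text
now 52.3 [0.5646 0.3292 0.2093] ang 81.33 tilt -1.0 w 0.0515 j6 -1.06
shift [  31.3 -262.5    3.9] turn 84.33
```

Request:
arm_command(
  steps=[
    [2, -15, 0, 5, 0],
    [5, -40, 0, 13, 0],
    [8, -68, 0, 21, 0],
    [12, -98, 0, 29.5, 0],
    [15, -129, 0, 38, 0],
    [19, -160, 0, 46.5, 0],
    [23, -190, 0, 55, 0],
    [26, -218, 0, 63, 0],
    [29, -243, 0, 71, 0],
    [31, -262, 0, 79, 0],
  ],
)

```text
clock: 53.3
ee_pos: [0.4927, 0.0734, 0.2064]
tcp_rot: [0.695, 0.719, -0.001, -0.001]
force: [0.2, 0.3, -2.1]
width: 0.0515
grasp_force: 63.1
```

```bash
python3 plan.py .494 .0744 .0718 -3
```

```text
now 53.3 [0.4927 0.0734 0.2064] ang 1.95 tilt -1.0 w 0.0515 j6 -0.11
shift [  1.    1.6 134.6] turn 4.95
```

Request:
arm_command(
  steps=[
    [0, 0, 5, 5, 0],
    [0, 0, 22, 5, 0],
    [0, 0, 42, 5, 0],
    [0, 0, 64, 5, 0],
    [0, 0, 84, 5, 0],
    [0, 0, 102, 5, 0],
    [0, 0, 117, 5, 0],
    [0, 0, 127, 5, 0],
    [0, 0, 133, 5, 0],
    [0, 0, 135, 5, 0],
  ],
)

```text
clock: 54.3
ee_pos: [0.4934, 0.0746, 0.0717]
tcp_rot: [0.723, 0.69, -0.0, -0.0]
force: [-0.5, 0.2, -1.7]
width: 0.0513
grasp_force: 63.0
```

Request:
arm_command(
  steps=[
    [0, 0, 0, 0, 0],
    [0, 0, 0, 0, 0],
    [0, 0, 0, 0, 0.62],
    [0, 0, 0, 0, 0.7],
    [0, 0, 0, 0, 0.85],
    [0, 0, 0, 0, 1],
    [0, 0, 0, 0, 1],
    [0, 0, 0, 0, 1],
    [0, 0, 0, 0, 1],
    [0, 0, 0, 0, 1],
  ],
)

```text
clock: 55.3
ee_pos: [0.4937, 0.0746, 0.0723]
tcp_rot: [0.723, 0.69, -0.0, -0.0]
force: [0.8, -0.5, 0.1]
width: 0.0849
grasp_force: 0.0
```

Request:
arm_command(
  steps=[
    [0, 0, -15, 0, 1],
    [0, 0, -40, 0, 1],
    [0, 0, -70, 0, 1],
    [0, 0, -100, 0, 1],
    [0, 0, -130, 0, 1],
    [50, -20, -135, 0, 1],
    [95, -40, -135, 0, 1],
    [140, -50, -135, 0, 1],
    [160, -50, -135, 0, 1],
    [160, -50, -135, 0, 1],
  ],
)

```text
clock: 56.3
ee_pos: [0.4507, 0.2389, 0.2074]
tcp_rot: [0.722, 0.692, 0.0, -0.0]
force: [0.1, -0.9, -0.4]
width: 0.0851
grasp_force: 0.0
```

```bash
python3 -c "
from h import *
a=bot.grab_frame('scene');cv2.imwrite('pics/a8.png',cv2.resize(a,None,fx=1.5,fy=1.5,interpolation=cv2.INTER_CUBIC));s=bot.state();print(s['clock'],s['force'],s['ee_pos'])"
```

```text
56.35 [-0.5378447  -0.44874974  0.52547502] [0.4509471  0.23751892 0.20718405]
```

View pics/a8.png

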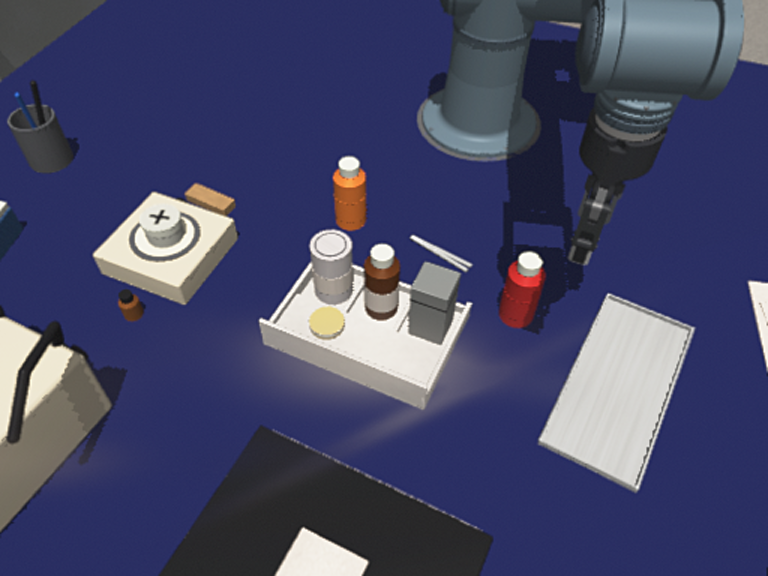

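The tin (332,265), bottle (382,283) and box (435,303) stand upright in their own compartments. The dish is unmoved (327,322), the jar is on the window (160,225), and the arm is clear of everything. Handing in.

```bash
python3 -c "
from workcell import bot
print(bot.sign_off())"
```

```text
the job is handed in; nothing more can be done
None
```

I handed the job in at about 56 s of the 144 s allowed: in the last picture the jar stands on the light window, about 3 mm off centre by my measurement, with the bottle, slide box and tin upright in their own compartments and the dish where it was; the hand-in gave no verdict.

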